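Touch-test the red paint and stop the drying timer

TASK

Check that the paint on the red model car body is dry: lay the fingertips lightly on its roof for a moment, without lifting or shifting it, and lift them off again. Then press the green button of the bench timer all the way in and let go, to stop the drying count. Leave the other car bodies, the other buttons and everything else on the bench alone.

Things in the scene. Friction and masses are not known exactly. Their poses are not given: they have to be found in the camera images.
- red_car: Red painted model car body, 145 long (its x, bonnet end at -x), 64 wide (y), 46 high at the roof; bonnet and boot 26 high. Origin: centre of its underside, z up. About 70 g, lying loose in the shallow grey tray (157 x 76, rim 6 above the car's underside) of a drying stand, underside 45 above the table. To be touched.
- red_stand: Grey drying stand under the red car, fixed to the bench; the other two are alike. Origin: centre of its underside. Its tray is carried on a spring plunger: under a fingertip on the roof, car and tray sink straight down together, starting at about half a newton and reaching a stop 12 lower at about 6 N, and rise again when let go.
- red_roof (a point): Middle of the red car's flat roof, on its surface, 91 above the table when not pressed; the roof is 66 long (car x) by 54 wide (car y).
- blue_car: Blue painted model car body, 145 long (its x, bonnet end at -x), 64 wide (y), 46 high at the roof; bonnet and boot 26 high. Origin: centre of its underside, z up. About 70 g, lying loose in the shallow grey tray (157 x 76, rim 6 above the car's underside) of a drying stand, underside 45 above the table. Leave alone.
- yellow_car: Yellow painted model car body, 145 long (its x, bonnet end at -x), 64 wide (y), 46 high at the roof; bonnet and boot 26 high. Origin: centre of its underside, z up. About 70 g, lying loose in the shallow grey tray (157 x 76, rim 6 above the car's underside) of a drying stand, underside 45 above the table. Leave alone.
- timer: Grey bench timer fixed to the bench, 170 (its x) x 100 (its y) x 36 high, dark display along its +y side, three round buttons in a row 20 to the -y side of its middle: orange at x -50, green at 0, white at +50. Origin: centre of its underside.
- green_btn_top (a point): Centre of the top face of the timer's green button, 24 in diameter, in a black collar 40 in diameter whose rim is 6 below the button's top; 54 above the table when out; moves down with the button.
- green_btn (a joint): Travel of the green button in metres: 0 out, 0.006 fully in. Spring return, from about 1 N to 4 N fully in.
- orange_btn (a joint): Travel of the orange button, 0 out to 0.006 in. Leave alone.
- white_btn (a joint): Travel of the white button, 0 out to 0.006 in. Leave alone.
- paint_rack: Fixed plywood rack with six paint jars, 160 (x) x 85 (y), 52 high. Origin: centre of its underside. Leave alone.
- paint_jar: Loose green glass paint jar with white cap, 36 diameter, 44 high. Origin: centre of its underside. Leave alone.
- glue_bottle: Loose small glue bottle with orange cap, 34 diameter, 68 high. Origin: centre of its underside. Leave alone.
- spare_wheel: Loose black model wheel with tyre lying flat, 62 diameter, 26 high. Origin: centre of its underside. Leave alone.
- screwdriver: Loose black-handled screwdriver, 150 long, lying along its x. Leave alone.
There are look-alikes about, which are no part of the job. What is shaped like the timer but pink or turquoise is not meant. Of the things shaped like the red_car, the red one is meant.

How it is judged:
By the outcome, as a careful person would: the job done as asked, in the order asked, and still so for the second after the job is handed in, with the robot touching nothing.
It also fails if it takes over 42 s, if anything falls off the work surface, if the arm or the gripper's body presses on something with over 40 N, if the wrist force passes 120 N, or if a joint passes its speed limit or range.

ROBOT

A 6-joint arm with a two-finger parallel gripper is mounted at the origin on the work surface. World frame = base frame: x ahead of the robot, y to its left, z up, the work surface at z = 0. Lengths are in m, angles in degrees, forces in N, time in s.
With the tool pointing down it reaches from about 0.4 to 0.825 m from the base axis. Payload 7 kg.
Tool frame: the origin (TCP) lies at the centre of the arm's flange, where the gripper is bolted on; the fingertips stand 178 mm ahead of it and the grasp point (between the pads) lies 159 mm ahead of it; z points along the fingers, y is the line along which they close (so a half turn about z gives the same grasp; the last joint's range is limited). The gripper opens to 88 mm and grips with 3 to 60 N. Pads are 19 mm wide; open, the fingers measure 130 mm over their backs; the gripper's body (78 mm by 193 mm) begins 47 mm behind the grasp point.
Start: joints at [90.991, 20.546, 0.682, 0, -70.136, -16.507], TCP at [0.181, 0.65, 0.405] pointing down, gripper open.
Joint ranges: [-176.03, 176.03], [-82.01, 121.73], [-58.28, 71.71], [-173.87, 95.51], [-174.79, -0.11], [-173.66, 173.66]. Speed limits (degrees/s): [136.94, 136.94, 172.46, 180, 180, 180].

INTERFACE

Orientations are given as [roll, pitch, yaw] about the fixed x, y, z axes, in that order (R = Rz(yaw) Ry(pitch) Rx(roll)).
In Python, from plant import telemetry, snapshot, workorder, nets gives the robot as it stands.
- The arm moves only by the shell command python3 -m creep 'ROWS'. ROWS is JSON, a list that holds one entry, the list of rows, each a list of 5 numbers: the shift along the tool's x, y, z normalised to -1 to 1, where 1 is 0.2 m, then the turn about the tool's z normalised to -1 to 1, where 1 is pi/2 rad, then the opening, from 0 (shut) to 1 (fully open). In form: [[[x, y, z, spin, hand], ...]]. A call has 1 to 8 rows; each row shifts and turns the commanded pose from where the row before left it, along the tool's axes as they then stand; what a row does not reach is not made up. A row lasts 1/12 s, in which the tool goes at most 41.7 mm and 7.16 degrees, less where a joint would pass 70% of its speed; a pose out of reach is approached as far as the arm can. A call with a number of a shift or a turn outside -1 to 1 is refused whole. A call with a gripper value outside its range is refused whole. The fingers move at their own pace and stop on an object; the grip force is fixed at half the most. Time passes only in rows, so rows that do not move let the fingers close. It gives the time, the measured TCP pose, the force, the opening and the grip force at its end, in the units of the state.
- telemetry.get_obs(): the state, without advancing time (a new reading comes with each control period).
- snapshot(name): name is "side" or "top"; returns a dict with "frame" (384x512x3 uint8, red, green, blue), "fx", "fy", "cx", "cy" (pixels), "rvec" (rotation vector, rad) and "tvec" (3), from world to camera coordinates, as OpenCV has them. Camera axes: x right, y down, z forward; pixel columns grow to the right and rows downward; lengths in m; the calibration is good to about 2 mm. A picture is of the moment at which its call begins. There is no depth.
- workorder.close_job(): hands the job in; it is judged then, once.
Trained networks look in a picture, given as the dict that the camera call returned (one of the last four; its "shot" number tells which), for a name from the list of things; names that differ only in an ending like _2 or _b are one class to them, and where a whole thing is asked for, a point or a joint stands for the part that bears it (a point fixed in the world has none). Each returns a list of dicts, best first, with "confidence" (0 to 1); they miss things now and then, are a little off and sometimes report something else, mostly with a low value. They report only what shows in the picture. A call takes as long as a camera call. They do not tell look-alikes from the thing itself.
- nets.find_in(picture, query): "uv" ([column, row] in pixels, amid what is visible of it).
- nets.masks_of(picture, query): "region" (384x512 bool, what is visible of it) and "uv" ([column, row] in pixels, amid what is visible of it).
- nets.landmark_of(picture, query): "uv" ([column, row] in pixels: a listed point, or the origin of a listed thing).
The state is a dict: "clock": time; "joint_pos": joint angles; "qvel": joint speeds; "tau": joint torques, N m; "tool_pos": TCP position; "orientation": TCP orientation; "force": force on the tool from outside, world axes, zero at the start; "moment": the same for the moment, N m; "opening": finger opening in m; "gripper_force": force on a finger pad.
Only numpy, scipy, OpenCV 4.12 (cv2) and the standard library are available. Lean on these libraries where they do the work, as an engineer would, in place of code of your own. Each camera call takes 0.05 s, during which the arm holds its last target. There are 200 camera calls.

## Working session

There is one attempt and no reset: what is moved stays moved. The work goes in short steps, Python scripts to look and compute and a shell command to move; the robot and the scene stay as the last step left them, time stands still between calls to the robot, and variables do not carry over. Pictures are saved under pics/ and viewed, at most 10 in all, crops included, and the job is handed in when it is done.

```bash
mkdir -p pics
cat > h.py <<'E'
import numpy as np, cv2
from plant import telemetry, snapshot, workorder, nets
def ray(p,uv,z):
    R=cv2.Rodrigues(np.array(p["rvec"],float))[0]; t=np.array(p["tvec"],float).ravel()
    d=R.T@np.array([(uv[0]-p["cx"])/p["fx"],(uv[1]-p["cy"])/p["fy"],1]); c=-R.T@t
    return c+d*(z-c[2])/d[2]
def proj(p,X):
    K=np.array([[p["fx"],0,p["cx"]],[0,p["fy"],p["cy"]],[0,0,1.]])
    return cv2.projectPoints(np.array(X,float).reshape(-1,3),np.array(p["rvec"],float),np.array(p["tvec"],float),K,None)[0].reshape(-1,2)
def save(p,n): cv2.imwrite(f"pics/{n}.png",p["frame"][:,:,::-1])
E
python3 - <<'E'
from h import *
o=telemetry.get_obs(); print(o)
for c in("top","side"):
    p=snapshot(c); save(p,c+"0")
    for q,z in(("red_roof",.091),("red_car",.045),("green_btn_top",.054),("timer",0)):
        for r in nets.landmark_of(p,q)[:4]:
            print(c,q,np.round(r["uv"],1),round(r["confidence"],2),ray(p,r["uv"],z).round(4), p["frame"][int(r["uv"][1]),int(r["uv"][0])])
E
```

```text
{'clock': 0.0, 'joint_pos': array([ 9.09923886e+01,  2.05915421e+01,  6.33324891e-01, -1.98825871e-02,
       -7.01381957e+01, -1.65076548e+01]), 'qvel': array([ 0.03112733,  0.07532886,  0.09423065, -0.00224986, -0.03302076,
        0.00016181]), 'tau': array([ 2.31246820e-03, -5.82719815e+01,  2.93048894e+01,  6.99687839e+00,
        6.92914036e-03, -1.57630489e-04]), 'tool_pos': array([0.1805005 , 0.65020638, 0.40371858]), 'orientation': array([ 1.79902250e+02, -9.47724509e-03, -1.55220290e+01]), 'force': array([0.24142213, 0.33956156, 0.1743151 ]), 'moment': array([ 0.03706502, -0.03733973,  0.01233274]), 'gripper_force': 0.0, 'opening': 0.08749211119702552}
top red_roof [276.6 191.9] 0.89 [ 0.5124 -0.1493  0.091 ] [179  34  28]
top red_roof [294.  270.5] 0.79 [ 0.2642 -0.199   0.091 ] [127  68 147]
top red_car [293.6 264. ] 0.89 [ 0.2812 -0.2014  0.045 ] [128  67 146]
top red_car [275.2 193.7] 0.72 [ 0.5117 -0.1459  0.045 ] [178  32  28]
top red_car [276.  199.4] 0.7 [ 0.4927 -0.1482  0.045 ] [180  34  29]
top green_btn_top [371. 262.] 0.53 [ 0.2853 -0.449   0.054 ] [63 60 47]
t
[... 366 characters left out ...]
5.4 183.9] 0.86 [ 0.2653 -0.164   0.091 ] [128  72 146]
side red_roof [252.8 182.5] 0.56 [ 0.513  -0.1406  0.091 ] [181  66  61]
side red_car [258.6 189.1] 0.78 [ 0.4966 -0.1633  0.045 ] [55 49 46]
side red_car [329.9 196.8] 0.7 [ 0.276  -0.1546  0.045 ] [112  70 128]
side green_btn_top [331.8 136.9] 0.6 [ 0.2653 -0.4545  0.054 ] [ 74 156  89]
side green_btn_top [277.5 108.3] 0.44 [ 0.4674 -0.6136  0.054 ] [107 157  96]
side green_btn_top [261.2 139.2] 0.36 [ 0.5112 -0.4105  0.054 ] [192 186 160]
side timer [276.8 122.3] 0.9 [ 0.4664 -0.5993  0.    ] [53 56 46]
side timer [260.8 157.8] 0.86 [ 0.5079 -0.3745  0.    ] [55 55 46]
side timer [327.9 148.9] 0.8 [ 0.2722 -0.4547  0.    ] [39 46 38]
```

View pics/top0.png

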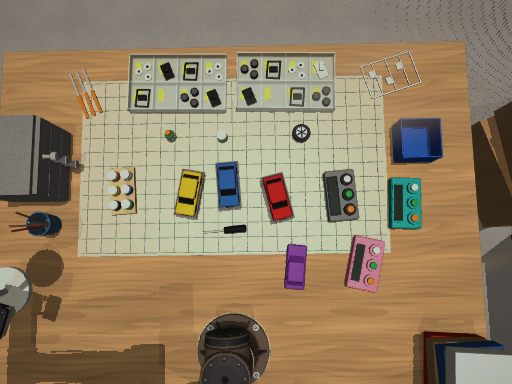

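View pics/side0.png

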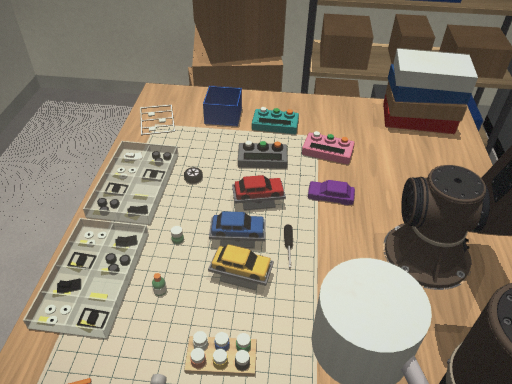

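The top view shows the red car at about (277,197) and the grey timer at (341,195), with its green button near (349,194). The purple car and the pink and turquoise timers are look-alikes. I'll refine both targets from the colours in the two views.

Run:
```python
from h import *
P={c:snapshot(c) for c in("top","side")}
big=[]
for c,(a,b) in {"top":((277,193),(348,194)),"side":((256,183),(263,146))}.items():
    p=P[c]; hsv=cv2.cvtColor(p["frame"],cv2.COLOR_RGB2HSV); H,S,V=[hsv[...,i].astype(int) for i in range(3)]
    red=((H<8)|(H>172))&(S>120)&(V>70); gr=(H>45)&(H<90)&(S>70)&(V>50)
    for n,m,uv,r,z in(("redcar",red,a,34,.08),("green",gr,b,7,.054)):
        yy,xx=np.nonzero(m); k=np.hypot(xx-uv[0],yy-uv[1])<r; xx,yy=xx[k],yy[k]
        if len(xx): print(c,n,len(xx),xx.mean().round(2),yy.mean().round(2),ray(p,(xx.mean(),yy.mean()),z).round(4),cv2.minAreaRect(np.c_[xx,yy].astype(np.float32)))
    for q in("timer","red_car"):
        for r in nets.masks_of(p,q)[:4]:
            y,x=np.nonzero(r["region"]); print(c,q,np.round(r["uv"],1),cv2.minAreaRect(np.c_[x,y].astype(np.float32)))
    for uv in(a,b):
        big.append(cv2.resize(p["frame"][uv[1]-30:uv[1]+30,uv[0]-40:uv[0]+40],(400,300),interpolation=cv2.INTER_CUBIC))
cv2.imwrite("pics/z.png",np.vstack([np.hstack(big[:2]),np.hstack(big[2:])])[:,:,::-1])
```

```text
top redcar 695 277.48 196.97 [ 0.4971 -0.1521  0.08  ] ((277.3088684082031, 196.7672576904297), (43.96348190307617, 19.31027603149414), 75.37911987304688)
top green 46 348.63 193.33 [ 0.5082 -0.3862  0.054 ] ((348.75, 193.24998474121094), (7.071067810058594, 6.363960266113281), 45.0)
top timer [342.7 192.3] ((340.55938720703125, 195.09405517578125), (50.647396087646484, 31.14466667175293), 84.2894058227539)
top timer [366.4 261. ] ((364.635986328125, 263.25201416015625), (33.54102325439453, 53.93396759033203), 10.304847717285156)
top timer [406.3 201.9] ((404.5, 202.99998474121094), (51.99999237060547, 32.99999237060547), 90.0)
top red_car [296.4 262.7] ((295.8450927734375, 266.58929443359375), (21.065217971801758, 44.62076187133789), 5.04245138168335)
top red_car [278.3 197.3] ((277.41180419921875, 197.14706420898438), (44.626548767089844, 20.130455017089844), 75.96376037597656)
side redcar 607 258.92 185.6 [ 0.4943 -0.1411  0.08  ] ((258.31378173828125, 185.76553344726562), (20.844417572021484, 47.003746032714844), 85.2363510131836)
side green 31 262.45 143.42 [ 0.5047 -0.3868  0.054 ] ((262.5, 143.5), (5.0, 5.0), 90.0)
side timer [331.3 146.9] ((327.85882568359375, 146.63528442382812), (50.327857971191406, 26.248580932617188), 12.52880859375)
side timer [278.5 119.5] ((274.9644470214844, 119.86752319335938), (45.68977355957031, 24.016830444335938), 5.5275397300720215)
side timer [260.5 156.2] ((262.5958557128906, 154.33624267578125), (49.431854248046875, 26.745298385620117), 1.7357046604156494)
side red_car [331.8 189.6] ((331.3489685058594, 191.144287109375), (46.529197692871094, 22.31203269958496), 8.426968574523926)
side red_car [260.1 186. ] ((258.7379150390625, 186.3551788330078), (22.58837127685547, 48.24942398071289), 85.2363510131836)
```

View pics/z.png

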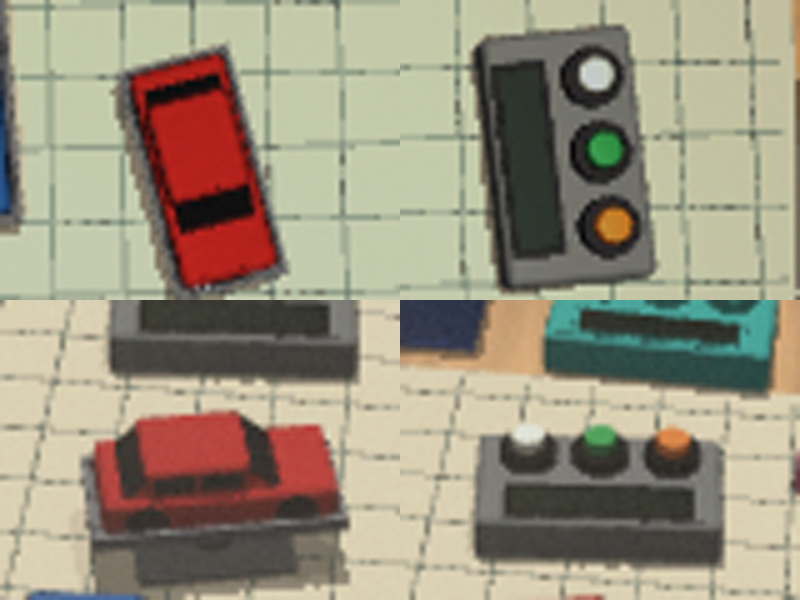

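The close-up puts the roof centre at about (276.5,191.7) in the top view and (254.6,182) in the side view. The green button is at (348.7,193.5) top and (262.5,143.4) side. That gives the roof at about (0.511,-0.147) and the button at about (0.507,-0.387). First I'll close the fingers and turn them square to the car, then take the first step.

```bash
cat >> h.py <<'E'
def to(*xyz):
    o=telemetry.get_obs(); a=np.radians(o["orientation"][2]); d=np.array(xyz)-o["tool_pos"]
    c,s=np.cos(a),np.sin(a)
    print("t",round(o["clock"],2),"pos",o["tool_pos"].round(4),"rpy",o["orientation"].round(2),"F",o["force"].round(2),"op",round(o["opening"],4))
    print("units",np.round(np.array([c*d[0]+s*d[1],s*d[0]-c*d[1],-d[2]])/.2,4),"len",np.linalg.norm(d).round(3))
E
python3 -m creep '[[[0,0,0,-0.068,0],[0,0,0,-0.068,0],[0,0,0,-0.068,0],[0,0,0,-0.068,0],[0,0,0,-0.068,0]]]'
python3 -c "
from h import *
to(.32,.40,.405)"
```

```text
clock: 1.22
tool_pos: [0.1806, 0.6504, 0.4047]
orientation: [180.0, 0.0, 15.4]
force: [0.3, 0.7, 0.6]
opening: 0.06
gripper_force: 0.0
t 1.22 pos [0.1806 0.6504 0.4047] rpy [180.     0.    15.39] F [0.33 0.7  0.56] op 0.06
units [ 0.34    1.392  -0.0017] len 0.287
```

```bash
python3 -m creep '[[[0.0425,0.174,0,0,0],[0.0425,0.174,0,0,0],[0.0425,0.174,0,0,0],[0.0425,0.174,0,0,0],[0.0425,0.174,0,0,0],[0.0425,0.174,0,0,0],[0.0425,0.174,0,0,0],[0.0425,0.174,0,0,0]]]'
python3 -c "
from h import *
to(.43,.13,.405)"
```

```text
clock: 1.88
tool_pos: [0.3191, 0.3976, 0.405]
orientation: [-180.0, -0.0, 15.1]
force: [0.6, 1.0, 0.5]
opening: 0.0066
gripper_force: 0.0
t 1.88 pos [0.3191 0.3976 0.405 ] rpy [-1.7997e+02 -2.0000e-02  1.5100e+01] F [0.61 0.98 0.46] op 0.0066
units [ 1.866e-01  1.436e+00 -2.000e-04] len 0.29
```

```bash
python3 -m creep '[[[0.023,0.18,0,0,0],[0.023,0.18,0,0,0],[0.023,0.18,0,0,0],[0.023,0.18,0,0,0],[0.023,0.18,0,0,0],[0.023,0.18,0,0,0],[0.023,0.18,0,0,0],[0.023,0.18,0,0,0]]]'
python3 -c "
from h import *
to(.511,-.147,.405)"
```

```text
clock: 2.55
tool_pos: [0.4293, 0.129, 0.4052]
orientation: [-180.0, -0.1, 15.1]
force: [0.0, 0.7, 0.6]
opening: 0.0005
gripper_force: 0.0
t 2.55 pos [0.4293 0.129  0.4052] rpy [-1.7997e+02 -7.0000e-02  1.5110e+01] F [0.04 0.71 0.62] op 0.0005
units [3.4700e-02 1.4387e+00 1.0000e-03] len 0.288
```

```bash
python3 -m creep '[[[0.0043,0.18,0,0,0],[0.0043,0.18,0,0,0],[0.0043,0.18,0,0,0],[0.0043,0.18,0,0,0],[0.0043,0.18,0,0,0],[0.0043,0.18,0,0,0],[0.0043,0.18,0,0,0],[0.0043,0.18,0,0,0]]]'
python3 -m creep '[[[0,0,0.15,0,0],[0,0,0.15,0,0],[0,0,0.1,0,0],[0,0,0.1,0,0],[0,0,0,0,0],[0,0,0,0,0]]]'
python3 - <<'E'
from h import *
to(.511,-.147,.269)
for c in("top","side"):
    p=snapshot(c); save(p,c+"1"); t=telemetry.get_obs()["tool_pos"]; print(c,proj(p,[t-[0,0,.178],[.511,-.147,.091]]).round(1))
    u,v=(277,193) if c=="top" else (256,175)
    cv2.imwrite(f"pics/c_{c}.png",cv2.resize(p["frame"][v-40:v+40,u-40:u+40],(400,400),interpolation=cv2.INTER_CUBIC)[:,:,::-1])
a=[cv2.imread(f"pics/c_{c}.png") for c in("top","side")]; cv2.imwrite("pics/c1.png",np.hstack(a))
E
```

```text
clock: 3.22
tool_pos: [0.5109, -0.1474, 0.405]
orientation: [180.0, -0.0, 15.1]
force: [1.6, 0.6, -0.0]
opening: 0.0005
gripper_force: 0.0
clock: 3.72
tool_pos: [0.5107, -0.1456, 0.3043]
orientation: [-180.0, 0.1, 15.1]
force: [0.0, 0.3, 0.4]
opening: 0.0007
gripper_force: 0.0
t 3.72 pos [ 0.5107 -0.1456  0.3043] rpy [-1.7999e+02  1.2000e-01  1.5090e+01] F [0.04 0.31 0.37] op 0.0007
units [-0.0002  0.0071  0.1767] len 0.035
top [[275.7 191. ]
 [275.9 192.3]]
side [[253.7 172.1]
 [253.7 181.2]]
```

View pics/c1.png

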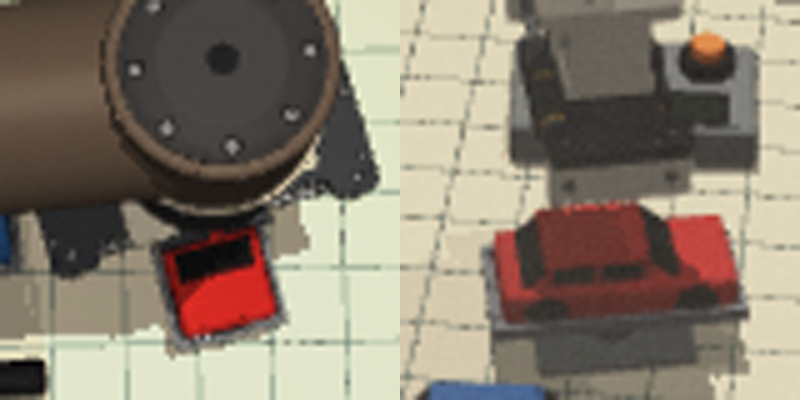

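Run:
```python
from h import *
p=snapshot("side"); t=telemetry.get_obs()["tool_pos"]
a=np.radians(15.1);X=np.array([np.cos(a),np.sin(a),0]);Y=np.array([np.sin(a),-np.cos(a),0])
f=cv2.resize(p["frame"][110:200,200:310],(770,630)[:2],interpolation=cv2.INTER_CUBIC)[:590].copy()
for dx in(-.0095,.0095):
  for dy in(-.021,.021):
    for z in(.178,.112):
      u=(proj(p,t+dx*X+dy*Y-[0,0,z])[0]-[200,110]+.5)*7; cv2.circle(f,tuple(int(i) for i in u),3,(255,0,255) if z>.15 else (0,255,255),-1)
cv2.imwrite("pics/s2.png",f[:,:,::-1])
```

```text
(no output)
```

View pics/s2.png

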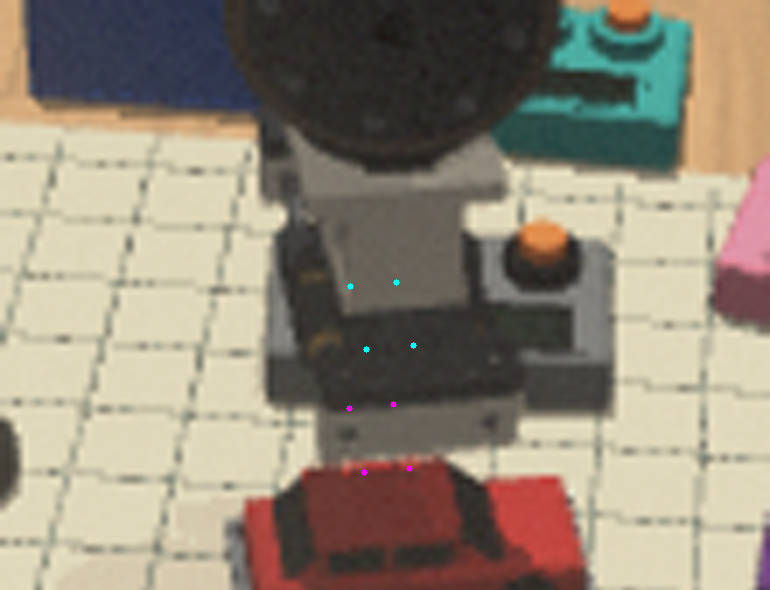

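The near end of the gripper body hides the fingertips in this view, which fits the geometry. The tips are over the roof, about 35 mm above it, so I'm descending gently.

```bash
python3 -m creep '[[[0,0,0.05,0,0],[0,0,0.05,0,0],[0,0,0.03,0,0],[0,0,0.02,0,0],[0,0,0,0,0],[0,0,0,0,0]]]'
python3 -m creep '[[[0,0,0.01,0,0],[0,0,0.01,0,0],[0,0,0.005,0,0],[0,0,0.005,0,0],[0,0,0,0,0],[0,0,0,0,0],[0,0,0,0,0]]]'
```

```text
clock: 4.37
tool_pos: [0.5108, -0.1455, 0.2743]
orientation: [-180.0, 0.0, 15.1]
force: [0.8, -0.3, 0.6]
opening: 0.0005
gripper_force: 0.0
clock: 4.95
tool_pos: [0.5108, -0.1455, 0.2688]
orientation: [180.0, -0.0, 15.1]
force: [0.2, -0.1, 0.4]
opening: 0.0007
gripper_force: 0.3
```

```bash
python3 -m creep '[[[0,0,0.005,0,0],[0,0,0.005,0,0],[0,0,0.005,0,0],[0,0,0,0,0],[0,0,0,0,0],[0,0,0,0,0],[0,0,0,0,0],[0,0,0,0,0]]]'
python3 - <<'E'
from h import *
F=[]
for i in range(3): p=snapshot("side"); F.append(telemetry.get_obs()["force"])
print(np.mean(F,0).round(2)); print([r["uv"] for r in nets.landmark_of(p,"red_roof")[:3]])
E
```

```text
clock: 5.62
tool_pos: [0.5108, -0.1455, 0.2657]
orientation: [180.0, -0.0, 15.1]
force: [0.2, 0.5, 2.5]
opening: 0.0005
gripper_force: 1.0
[-0.11 -0.07  2.16]
[[251.7, 181.2], [236.0, 229.6], [339.2, 185.8]]
```

The reading is 2.2 N with the tray about 3 mm down, which matches the spring: a light, real touch. I'm lifting straight off.

```bash
python3 -m creep '[[[0,0,-0.01,0,0],[0,0,-0.01,0,0],[0,0,-0.02,0,0],[0,0,-0.05,0,0],[0,0,-0.1,0,0],[0,0,-0.15,0,0],[0,0,-0.1,0,0],[0,0,0,0,0]]]'
python3 - <<'E'
from h import *
to(.5065,-.3865,.35)
E
```

```text
clock: 6.48
tool_pos: [0.5119, -0.1457, 0.359]
orientation: [179.8, -0.4, 15.1]
force: [0.6, -0.3, 0.6]
opening: 0.0001
gripper_force: 0.0
t 6.48 pos [ 0.5119 -0.1457  0.359 ] rpy [179.85  -0.41  15.13] F [ 0.55 -0.34  0.65] op 0.0001
units [-0.3404  1.1552  0.0452] len 0.241
```

```bash
python3 -m creep '[[[-0.0425,0.1445,0,0,0],[-0.0425,0.1445,0,0,0],[-0.0425,0.1445,0,0,0],[-0.0425,0.1445,0,0,0],[-0.0425,0.1445,0,0,0],[-0.0425,0.1445,0,0,0],[-0.0425,0.1445,0,0,0],[-0.0425,0.1445,0,0,0]]]'
python3 -m creep '[[[0,0,0.15,0,0],[0,0,0.15,0,0],[0,0,0.15,0,0],[0,0,0.05,0,0],[0,0,0,0,0],[0,0,0,0,0]]]'
python3 - <<'E'
from h import *
to(.5065,-.3865,.235)
p=snapshot("side"); save(p,"side3")
hsv=cv2.cvtColor(p["frame"],cv2.COLOR_RGB2HSV)
q=snapshot("top")
f=np.hstack([cv2.resize(p["frame"][100:210,210:310],(400,440),interpolation=cv2.INTER_CUBIC),cv2.resize(q["frame"][150:260,255:355],(400,440),interpolation=cv2.INTER_CUBIC)])
cv2.imwrite("pics/f3.png",f[:,:,::-1])
E
```

```text
clock: 7.15
tool_pos: [0.5048, -0.3879, 0.3541]
orientation: [-180.0, -0.0, 15.1]
force: [1.5, 0.2, 0.5]
opening: 0.0001
gripper_force: 0.0
clock: 7.65
tool_pos: [0.5057, -0.3866, 0.2544]
orientation: [180.0, 0.0, 15.1]
force: [-0.6, -1.0, 0.8]
opening: 0.0003
gripper_force: 0.0
t 7.65 pos [ 0.5057 -0.3866  0.2544] rpy [1.7998e+02 3.0000e-02 1.5120e+01] F [-0.56 -0.96  0.84] op 0.0003
units [0.0042 0.0006 0.0971] len 0.019
```

View pics/f3.png

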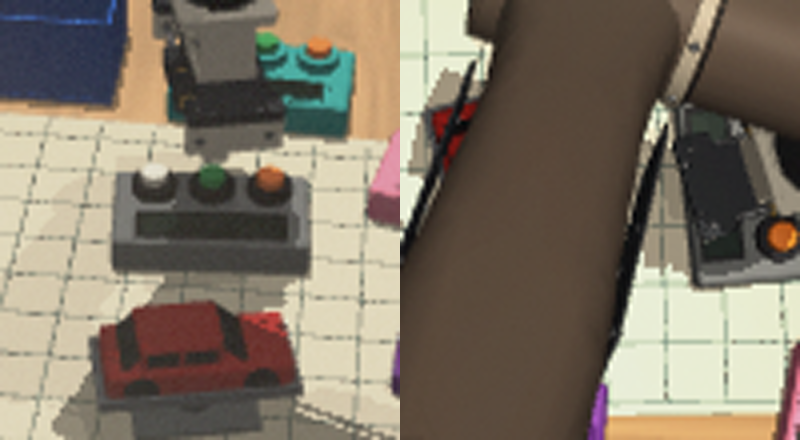

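The side view shows the car back in its place, with the gripper over the grey timer and the green button just below at (262,145). I'm pressing.

```bash
python3 -m creep '[[[0.004,0,0.05,0,0],[0,0,0.03,0,0],[0,0,0.02,0,0],[0,0,0,0,0],[0,0,0,0,0]]]'
python3 -m creep '[[[0,0,0.01,0,0],[0,0,0.01,0,0],[0,0,0.01,0,0],[0,0,0.005,0,0],[0,0,0,0,0],[0,0,0,0,0]]]'
```

```text
clock: 8.17
tool_pos: [0.5062, -0.3861, 0.2337]
orientation: [-180.0, -0.0, 15.1]
force: [0.3, 1.6, 2.4]
opening: 0.0006
gripper_force: 1.1
clock: 8.67
tool_pos: [0.5062, -0.3861, 0.2299]
orientation: [179.9, -0.1, 15.1]
force: [-5.8, 9.3, 26.0]
opening: 0.0005
gripper_force: 13.1
```

Contact came early and the force is 26 N, which is too stiff for the spring. I'm backing off a little and looking.

```bash
python3 - <<'E'
from h import *
o=telemetry.get_obs(); print(o["force"].round(1),o["moment"].round(2),o["tool_pos"].round(4))
p=snapshot("side"); q=snapshot("top"); a=p["frame"][90:190,200:300]; b=q["frame"][150:250,290:390]
cv2.imwrite("pics/f4.png",np.hstack([cv2.resize(i,(400,400),interpolation=cv2.INTER_CUBIC) for i in(a,b)])[:,:,::-1])
E
python3 -m creep '[[[0,0,-0.02,0,0],[0,0,-0.04,0,0],[0,0,-0.04,0,0],[0,0,0,0,0],[0,0,0,0,0]]]'
```

```text
[-5.8  9.3 26. ] [ 3.34  2.26 -0.01] [ 0.5062 -0.3861  0.2299]
clock: 9.18
tool_pos: [0.506, -0.3863, 0.2469]
orientation: [180.0, -0.0, 15.1]
force: [-0.8, -0.6, 0.4]
opening: 0.0001
gripper_force: 0.0
```

View pics/f4.png

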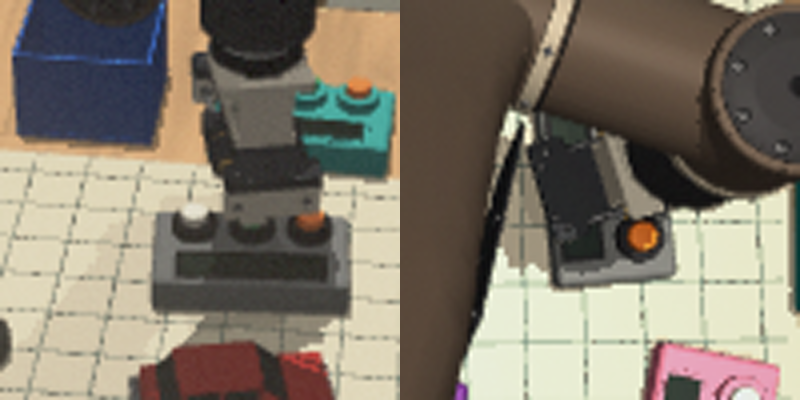

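Run:
```python
from h import *
a=cv2.imread("pics/f4.png")[180:280,150:350]
p=snapshot("side"); b=cv2.resize(p["frame"][90:190,200:300],(400,400),interpolation=cv2.INTER_CUBIC)[180:280,150:350,::-1]
cv2.imwrite("pics/f5.png",np.vstack([cv2.resize(i,(600,300)) for i in(a,b)]))
o=telemetry.get_obs(); print(o["joint_pos"].round(1),o["moment"].round(2),o["force"].round(2))
```

```text
[-19.8  24.8 -15.3  -0.  -49.9 124.9] [-0.05  0.02  0.04] [-0.41 -1.01 -0.09]
```

View pics/f5.png

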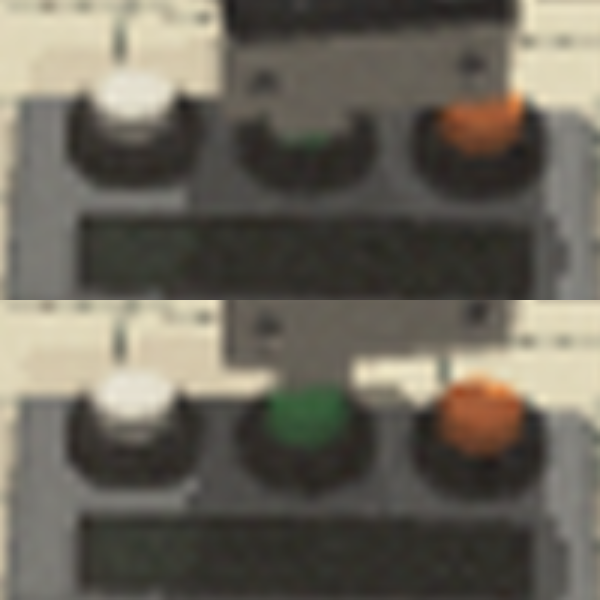

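The fingertip is on the green button, but a sliver of green still showed while pressing, so full travel isn't proven. I'll step down finely and watch force and moment.

```bash
cat > m.py <<'E'
from h import *
F=[];M=[];Z=[]
for i in range(3): p=snapshot("side"); o=telemetry.get_obs(); F.append(o["force"]);M.append(o["moment"]);Z.append(o["tool_pos"])
h=cv2.cvtColor(p["frame"],cv2.COLOR_RGB2HSV)[132:156,252:273].astype(int)
g=(h[...,0]>45)&(h[...,0]<90)&(h[...,1]>80)
print("F",np.mean(F,0).round(2),"M",np.mean(M,0).round(2),"pos",np.mean(Z,0).round(4),"rpy",o["orientation"].round(2),"pad",round(o["gripper_force"],1),"green",g.sum())
save(p,f"m{o['clock']:.2f}")
E
for s in 1; do python3 m.py; done
python3 -m creep '[[[0,0,0.03,0,0],[0,0,0.02,0,0],[0,0,0,0,0],[0,0,0,0,0]]]' >/dev/null; python3 m.py
python3 -m creep '[[[0,0,0.01,0,0],[0,0,0,0,0],[0,0,0,0,0]]]' >/dev/null; python3 m.py
python3 -m creep '[[[0,0,0.005,0,0],[0,0,0,0,0],[0,0,0,0,0]]]' >/dev/null; python3 m.py
python3 -m creep '[[[0,0,0.005,0,0],[0,0,0,0,0],[0,0,0,0,0]]]' >/dev/null; python3 m.py
python3 -m creep '[[[0,0,0.005,0,0],[0,0,0,0,0],[0,0,0,0,0]]]' >/dev/null; python3 m.py
```

```text
F [-0.5  -0.67  0.31] M [-0.04 -0.   -0.  ] pos [ 0.5058 -0.3862  0.246 ] rpy [-1.7996e+02  5.0000e-02  1.5070e+01] pad 0.0 green 19
F [-0.34  0.13  0.46] M [0.03 0.13 0.01] pos [ 0.5059 -0.3862  0.2365] rpy [-1.7999e+02  2.0000e-02  1.5080e+01] pad 0.0 green 4
F [-0.01 -0.32  1.68] M [-0.08 -0.01 -0.  ] pos [ 0.5061 -0.3863  0.2349] rpy [ 1.7999e+02 -1.0000e-02  1.5090e+01] pad 0.9 green 4
F [ 0.16 -0.67  1.92] M [-0.19 -0.06  0.  ] pos [ 0.5061 -0.3863  0.2338] rpy [ 1.7999e+02 -1.0000e-02  1.5090e+01] pad 1.1 green 4
F [ 0.17 -0.28  2.33] M [-0.29 -0.16 -0.01] pos [ 0.5061 -0.3863  0.2327] rpy [ 1.7999e+02 -1.0000e-02  1.5090e+01] pad 1.4 green 3
F [ 0.57 -0.73  2.83] M [-0.38 -0.27  0.  ] pos [ 0.5062 -0.3863  0.2318] rpy [ 1.7999e+02 -1.0000e-02  1.5090e+01] pad 1.6 green 1
```

The spring is behaving, with contact at 0.236 and about 0.4–0.5 N/mm. I'll keep going to the stop.

```bash
python3 -m creep '[[[0,0,0.005,0,0],[0,0,0,0,0],[0,0,0,0,0]]]' >/dev/null; python3 m.py
python3 -m creep '[[[0,0,0.005,0,0],[0,0,0,0,0],[0,0,0,0,0]]]' >/dev/null; python3 m.py
python3 -m creep '[[[0,0,0.005,0,0],[0,0,0,0,0],[0,0,0,0,0]]]' >/dev/null; python3 m.py
python3 -m creep '[[[0,0,0.0025,0,0],[0,0,0,0,0],[0,0,0,0,0]]]' >/dev/null; python3 m.py
```

```text
F [ 0.42 -1.28  3.73] M [-0.41 -0.34  0.03] pos [ 0.5061 -0.3863  0.2307] rpy [ 1.7999e+02 -1.0000e-02  1.5090e+01] pad 1.8 green 0
F [-0.8   0.39  8.37] M [ 0.12  0.16 -0.01] pos [ 0.5061 -0.3863  0.2304] rpy [ 1.7997e+02 -2.0000e-02  1.5100e+01] pad 4.3 green 0
F [-2.57  2.45 15.  ] M [ 0.84  0.8  -0.05] pos [ 0.5061 -0.3862  0.2302] rpy [ 1.7995e+02 -3.0000e-02  1.5120e+01] pad 7.4 green 0
F [-3.39  2.99 18.04] M [ 1.23  1.1  -0.01] pos [ 0.5061 -0.3862  0.2301] rpy [ 1.7994e+02 -3.0000e-02  1.5120e+01] pad 9.0 green 0
```

The force follows the spring up to about 4 N, then hits a hard stop after about 6 mm of travel, so the button is fully in. I'm letting go and retreating.

```bash
python3 -m creep '[[[0,0,-0.02,0,0],[0,0,-0.05,0,0],[0,0,-0.1,0,0],[0,0,-0.15,0,0],[0,0,-0.15,0,0],[0,0,-0.15,0,0],[0,0,0,0,0],[0,0,0,0,0]]]'
python3 -m creep '[[[0,0,0,0,0],[0,0,0,0,0],[0,0,0,0,0],[0,0,0,0,0]]]' >/dev/null
python3 - <<'E'
from h import *
p=snapshot("side"); a=p["frame"][90:240,190:310]
cv2.imwrite("pics/f6.png",cv2.resize(a,(480,600),interpolation=cv2.INTER_CUBIC)[:,:,::-1])
E
```

```text
clock: 13.73
tool_pos: [0.506, -0.3861, 0.3541]
orientation: [179.9, -0.1, 15.1]
force: [0.9, 0.6, -0.9]
opening: 0.0004
gripper_force: 0.0
```

View pics/f6.png

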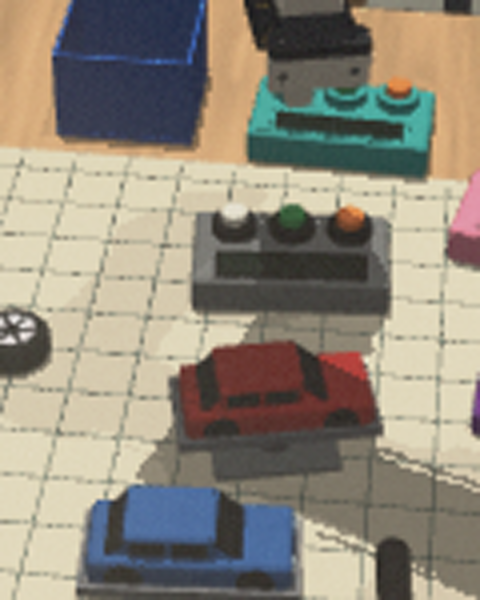

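The final view shows the green button back out at about (263,144), the red car seated in its tray, and the gripper well clear.

```bash
python3 -c "
from plant import workorder
print(workorder.close_job())"
```

```text
the job is handed in; nothing more can be done
None
```

I touched the red car's roof lightly (about 2 N) and lifted off with the car still in its tray, then pressed the timer's green button to its stop and released it, and handed the job in; the button went down twice, because the first press hit about 26 N and I repeated it slowly to confirm full travel.

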